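# Hang a flask in the forked holder over the stirrer

## Robot

A 6-joint arm with a two-finger parallel gripper is mounted at the origin on the work surface. World frame = base frame: x ahead of the robot, y to its left, z up, the work surface at z = 0. Lengths are in mm, angles in rad, forces in N, time in s.
With the tool pointing down it reaches from about 375 to 750 mm from the base axis. Payload 9 kg.
Tool frame: the origin (TCP) lies at the centre of the arm's flange, where the gripper is bolted on; the fingertips stand 173 mm ahead of it and the grasp point (between the pads) lies 155 mm ahead of it (robot.grip_point_offset is the z of the grasp point in the tool frame, in mm); z points along the fingers, y is the direction in which the jaws open and shut (so a half turn about z gives the same grasp; the last joint's range is limited). The gripper opens to 85 mm and grips with 20 to 120 N. Pads are 22 mm wide; open, the fingers measure 114 mm over their backs; the gripper's body (76 mm by 85 mm) begins 54 mm behind the grasp point. The pads swing forward as they close: fully open they stand 13 mm farther back than shut.
Start: joints at [-1.318, 0.104, 0.097, 1.564, 0, 1.353], TCP at [272.17, -534.734, 404.731] pointing down, gripper open.
Joint ranges: [-2.99, 2.99], [-0.84, 1.86], [-1.1, 1.16], [-1.84, 2.11], [-1.51, 1.56], [-3.14, 3.14]. Speed limits (rad/s): [2.22, 2.22, 2.57, 3.14, 3.14, 3.14].

## Interface

Orientations are given as [roll, pitch, yaw] about the fixed x, y, z axes, in that order (R = Rz(yaw) Ry(pitch) Rx(roll)).
In Python, from workcell import robot, optics, ticket gives the robot as it stands.
- The arm moves only by the shell command python3 -m jog 'ROWS' [OPENING]. ROWS is a JSON object of lists of equal length, an entry for each row: "slide": the shift along the tool's x, y, z in m, a list of three; "turn": the turn, a rotation vector about the tool's x, y, z in rad, a list of three. In form: {"slide": [[tx, ty, tz], ...], "turn": [[ax, ay, az], ...]}. A call has 1 to 8 rows; each row is the pose to reach, as a shift and turn from the pose measured when the call began, along the tool's axes at that moment; what a row does not reach only later rows make up. A row lasts 1/8 s, in which the tool goes at most 62.5 mm and 10.7 degrees, less where a joint would pass 70% of its speed; a pose out of reach is approached as far as the arm can. A call with a gripper value outside its range is refused whole. OPENING is the finger opening in m, from 0 to 0.0854, set as the call begins (- or left out, the last holds). The fingers move at their own pace and stop on an object; the grip force is fixed at half the most. Time passes only in rows, so rows that repeat a pose let the fingers close. It gives the time, the measured TCP pose, the force and the opening at its end, in the units of the state.
- robot.get_state(): the state, without advancing time (a new reading comes with each control period).
- optics.camera(name): name is "scene" or "top"; returns a dict with "img" (384x512x3 uint8, red, green, blue), "z_map" (384x512 float32, mm along the optical axis (not along the pixel's ray), 0 where there is no reading), "fx", "fy", "cx", "cy" (pixels), "k1" (the pictures are not rectified: a ray, as slopes to the right and down, at radius r is drawn at 1 + k1 r^2 times it, then the intrinsics apply), "view" (4x4, takes a point from world to camera coordinates). Camera axes: x right, y down, z forward; pixel columns grow to the right and rows downward; lengths in mm; the calibration is good to about 2 mm. A picture is of the moment at which its call begins.
- ticket.sign_off(): hands the job in, once; it reports no verdict.
The state is a dict: "time": time; "joint_pos": joint angles; "joint_velocities": joint speeds; "joint_efforts": joint torques, N m; "ee_pos": TCP position; "orientation": TCP orientation; "ft_force": force on the tool from outside, world axes, zero at the start; "moment": the same for the moment, N m; "finger_gap": opening from 0.0 (shut) to 1.0 (fully open).
Only numpy, scipy, OpenCV 4.12 (cv2) and the standard library are available. Lean on these libraries where they do the work, as an engineer would, in place of code of your own. Each camera call takes 0.05 s, during which the arm holds its last target.

## Task

Hang the flask with the orange collar in the forked holder over the blue stirrer: bring its neck in through the open front of the fork, bulb below the plate and collar above it, right to the back of the slot, and let it down so that it hangs there freely by its collar. Keep it upright all the way, and leave the flasks with the blue and the green collar standing where they are.

Things in the scene. Friction and masses are not known exactly. Their poses are not given: they have to be found in the camera images.
- flask_orange_grip (a point): Flask to hang, one rigid piece 150 mm tall, 0.1-0.21 kg, standing on the bench: pale bulb 70 mm wide, neck 18 mm wide, free for 35 mm below a flat round orange collar (62 mm wide, 6 thick), then an orange cylindrical stopper, 24 mm wide, 46 tall, to grip. Point: the stopper's centre, 127 mm above the flask's base, 29 above the collar's underside, 23 below the stopper's top. z: flask axis, up.
- flask_blue_grip (a point): Flask to leave alone: same shape and size as the orange one (150 mm tall, collar 62 mm wide), also standing on the bench, but with blue collar and blue stopper. Point: the stopper's centre, 127 mm above the flask's base. z: flask axis, up.
- flask_green_grip (a point): Flask to leave alone: same shape and size as the orange one (150 mm tall, collar 62 mm wide), also standing on the bench, but with green collar and green stopper. Point: the stopper's centre, 127 mm above the flask's base. z: flask axis, up.
- fork_home (a point): Home point of the fork, a fixed level dark steel plate (110 mm wide, 8 thick) over a blue stirrer (200 x 150, white top 55 above the bench). Point: slot's middle line, on the plate's upper face, 173 mm up, where the neck's axis belongs. x: into the slot from its open front, z up; yaw varies. Slot 38 mm wide, opens 55 before the point, ends 13 past it. Nothing stands higher. Hung: stopper centre 29 above.
Things that resemble listed ones, but are neither listed nor needed, are in the scene too. What is shaped like the part that bears flask_orange_grip but pink is not meant.

How it is judged (in metres and radians):
At the end, for the whole second after the job is handed in: The orange-collared flask hangs by its collar on the fork plate: its axis within 20 mm of the home point seen from above, its stopper centre 29 mm (give or take 7) above the home point, upright within 10 degrees, let go and at rest; the other two flasks within 30 mm of where they stood (horizontal distance between flask_orange_grip and fork_home below 0.02 m and z of flask_orange_grip in the frame of fork_home between 0.022 and 0.036 m and angle between flask_orange_grip's own z axis and vertical below 0.175 rad and linear speed of flask_orange below 0.03 m/s and distance of each of flask_blue_grip, flask_green_grip from where it was at the start of the episode below 0.03 m); the robot touches nothing.
It fails at once if the orange-collared flask is tipped more than 35 degrees (angle between flask_orange_grip's own z axis and vertical above 0.61 rad).
It fails at once if the blue- or green-collared flask is moved more than 30 mm, lifted or knocked over (distance of any of flask_blue_grip, flask_green_grip from where it was at the start of the episode above 0.03 m).
It also fails if it takes over 45 s, if anything falls off the work surface, if the arm or the gripper's body presses on something with over 40 N, if the wrist force passes 120 N, or if a joint passes its speed limit or range.

## Working session

There is one attempt and no reset: what is moved stays moved. The work goes in short steps, Python scripts to look and compute and a shell command to move; the robot and the scene stay as the last step left them, time stands still between calls to the robot, and variables do not carry over. Pictures are saved under pics/ and viewed, and the job is handed in when it is done.

```bash
ls; mkdir -p pics; python3 - <<'E'
from workcell import robot, optics, ticket
import cv2,numpy as np
for n in("scene","top"):
    c=optics.camera(n); cv2.imwrite(f"pics/{n}0.png",c["img"][:,:,::-1]); np.savez(f"{n}0.npz",**c)
    print(n,c["fx"],c["fy"],c["cx"],c["cy"],c["k1"],np.round(c["view"],3).tolist())
print(robot.get_state())
E
```

```text
pics
scene 347.0502899753146 347.0502899753146 258.28947808792543 189.3580064084112 -0.010178710205640687 [[0.186, 0.982, -0.021, -101.956], [0.672, -0.143, -0.727, -240.378], [-0.717, 0.121, -0.686, 1292.053], [0.0, 0.0, 0.0, 1.0]]
top 370.8534945150051 370.8534945150051 259.8451941239303 187.52781214709475 0.03169350308904194 [[-0.002, -1.0, 0.014, 35.131], [-0.995, 0.001, -0.097, 503.048], [0.097, -0.014, -0.995, 825.506], [0.0, 0.0, 0.0, 1.0]]
{'time': 0.1, 'joint_pos': array([-1.31766531e+00,  1.04643443e-01,  9.65365124e-02,  1.56390892e+00,
       -1.11049882e-06,  1.35311676e+00]), 'joint_velocities': array([-0.00071226, -0.00262087,  0.00187019, -0.000436  ,  0.00155262,
        0.00150265]), 'joint_efforts': array([ 7.29244479e-03, -5.58204675e+01,  5.04720998e+01,  1.30865729e-02,
       -1.45627901e-04, -2.64594917e-05]), 'ee_pos': array([ 272.15889968, -534.61141518,  403.99191033]), 'orientation': array([-3.14040167e+00, -2.62289344e-04,  4.70810426e-01]), 'ft_force': array([-0.63381152,  0.68064233,  0.62148885]), 'moment': array([-0.00112988, -0.0432558 ,  0.0099884 ]), 'finger_gap': 0.9969946302234566}
```

View pics/scene0.png

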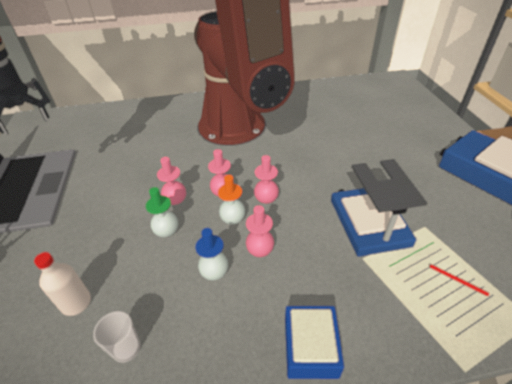

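View pics/top0.png

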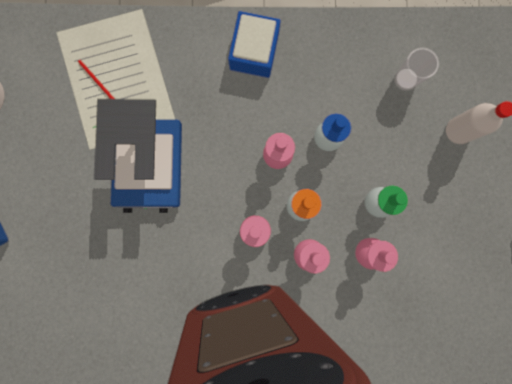

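The orange flask is at scene (231,195) / top (305,204). It could be mistaken for the four pink lookalikes: top (280,150), (255,231), (312,256) and (377,254). The blue flask is at top (335,127) and the green at (393,200). The fork is at top (127,140), with its slot opening downward in the image. The other blue box, at (255,43), has no fork.

```bash
cat > h.py <<'E'
import cv2,numpy as np
def ray(c,uv):
    K=np.array([[c["fx"],0,c["cx"]],[0,c["fy"],c["cy"]],[0,0,1.]]);d=np.array([float(c["k1"]),0,0,0])
    p=cv2.undistortPoints(np.array(uv,float).reshape(-1,1,2),K,d).reshape(-1,2)
    V=c["view"];R=V[:3,:3];o=-R.T@V[:3,3]
    return o,np.c_[p,np.ones(len(p))]@R
def onplane(c,uv,z):
    o,d=ray(c,uv); return o+d*((z-o[2])/d[:,2])[:,None]
def cloud(c):
    v,u=np.nonzero(c["z_map"]>0); o,d=ray(c,np.c_[u,v]); 
    P=np.zeros(c["z_map"].shape+(3,));P[v,u]=o+d*c["z_map"][v,u][:,None]; return P
def load(f): return {k:v for k,v in np.load(f).items()}
E
python3 - <<'E'
from h import *
for n in("scene","top"):
    c=load(n+"0.npz");P=cloud(c);hsv=cv2.cvtColor(c["img"],cv2.COLOR_RGB2HSV)
    print(n)
    for name,lo,hi in(("orange",(5,150,120),(18,255,255)),("green",(50,120,50),(80,255,255)),("blue",(105,150,80),(125,255,255)),("pink",(160,90,120),(179,255,255))):
        m=cv2.inRange(hsv,lo,hi);k,l,s,ce=cv2.connectedComponentsWithStats(m)
        for i in range(1,k):
            if s[i,4]<60: continue
            q=P[l==i];q=q[q[:,2]>0]
            t=q[q[:,2]>140]; col=q[(q[:,2]>97)&(q[:,2]<112)]
            print(name,s[i],"zmax",np.round(np.percentile(q[:,2],98)),"top",len(t),np.round(t.mean(0)) if len(t) else "", "collar bbox",np.round(col.min(0)) if len(col) else "",np.round(col.max(0)) if len(col) else "")
c=load("top0.npz");P=cloud(c)
m=(P[...,2]>150)&(P[...,2]<195)&(P[...,1]>200)
m[200:]=0
v,u=np.nonzero(m);print(u.min(),u.max(),v.min(),v.max(),np.median(P[m][:,2]))
cv2.imwrite("pics/crop.png",cv2.resize(c["img"][85:220,85:195,::-1],None,fx=4,fy=4,interpolation=cv2.INTER_CUBIC))
cv2.imwrite("pics/crop2.png",cv2.resize(c["img"][100:280,230:420,::-1],None,fx=3.3,fy=3.3,interpolation=cv2.INTER_CUBIC))
E
```

```text
scene
orange [218 175  24  25 393] zmax 151.0 top 71 [468. -57. 148.] collar bbox [439. -86.  99.] [496. -27. 112.]
green [146 188  24  25 387] zmax 150.0 top 67 [ 477. -235.  147.] collar bbox [ 450. -264.  101.] [ 503. -208.  112.]
blue [ 441  132   71   71 1957] zmax 77.0 top 0  collar bbox  
blue [ 333  190   82   65 1229] zmax 45.0 top 0  collar bbox  
blue [196 229  27  28 503] zmax 150.0 top 83 [ 629. -122.  148.] collar bbox [ 601. -151.  101.] [655. -94. 112.]
blue [ 286  307   57   71 1166] zmax 62.0 top 0  collar bbox  
pink [209 150  22  45 538] zmax 150.0 top 53 [359. -72. 148.] collar bbox [ 329. -100.   99.] [386. -41. 112.]
pink [157 157  29  48 752] zmax 150.0 top 59 [ 361. -210.  148.] collar bbox [ 331. -240.   98.] [ 389. -181.  111.]
pink [254 156  24  47 790] zmax 150.0 top 56 [412.  48. 148.] collar bbox [378.  19.  98.] [438.  80. 112.]
pink [ 246  206   28   51 1059] zmax 150.0 top 86 [587.  -4. 148.] collar bbox [556. -34.  98.] [615.  27. 112.]
top
orange [292 189  29  30 657] zmax 152.0 top 120 [462. -58. 150.] collar bbox [432. -89. 101.] [492. -31. 110.]
[... 198 characters left out ...]
7 578] zmax 152.0 top 126 [ 621. -125.  150.] collar bbox [ 595. -153.  101.] [652. -97. 112.]
blue [ 112  121   69   85 1712] zmax 47.0 top 0  collar bbox  
blue [  0 225   7  19  77] zmax 36.0 top 0  collar bbox  
pink [264 133  30  36 835] zmax 152.0 top 117 [580.  -5. 150.] collar bbox [551. -34. 100.] [611.  25. 111.]
pink [240 216  30  31 725] zmax 152.0 top 116 [406.  47. 151.] collar bbox [375.  17. 101.] [434.  76. 109.]
pink [ 356  239   41   32 1047] zmax 152.0 top 135 [ 356. -212.  150.] collar bbox [ 327. -243.   99.] [ 385. -184.  111.]
pink [294 240  35  33 876] zmax 152.0 top 130 [353. -73. 150.] collar bbox [ 323. -103.   99.] [383. -44. 112.]
93 156 98 179 173.6824347458998
```

View pics/crop.png

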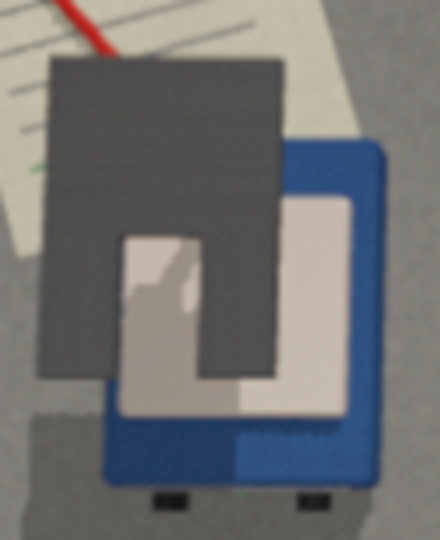

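View pics/crop2.png

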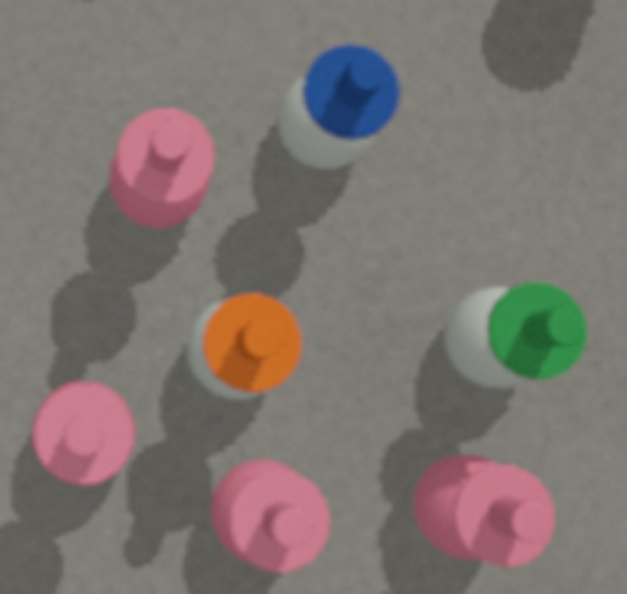

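```bash
python3 - <<'E'
from h import *
c=load("top0.npz")
print("cam",-c["view"][:3,:3].T@c["view"][:3,3])
g=lambda p:(np.array(p,float)+.5)/4+85-.5
def s(n,p,z): r=onplane(c,[g(p)],z)[0]; print(n,np.round(r,1)); return r
TL=s("TL",(50,58),173);TR=s("TR",(284,60),165);BR=s("BR",(276,378),165);BL=s("BL",(37,378),165)
BLu=s("BL173",(37,378),173)
a=s("slotL back",(121,236),165);b=s("slotR back",(202,238),173);d=s("slotL front",(115,378),165);e=s("slotR front",(197,378),173)
print("w",np.linalg.norm(a-b),np.linalg.norm(d-e),"plate",np.linalg.norm(TL-TR))
c2=load("scene0.npz")
cv2.imwrite("pics/crop3.png",cv2.resize(c2["img"][150:250,330:440,::-1],None,fx=6,fy=6,interpolation=cv2.INTER_CUBIC))
E
```

```text
cam [420.72591782  46.15216206 869.83464644]
TL [658.1 346.3 173. ]
TR [660.8 238.1 165. ]
BR [505.6 238.4 165. ]
BL [505.6 350.1 165. ]
BL173 [504.6 346.7 173. ]
slotL back [573.9 313.4 165. ]
slotR back [571.3 272.5 173. ]
slotL front [505.6 313.8 165. ]
slotR front [504.6 272.9 173. ]
w 41.71820964717793 41.7461107749726 plate 108.53952524709422
```

View pics/crop3.png

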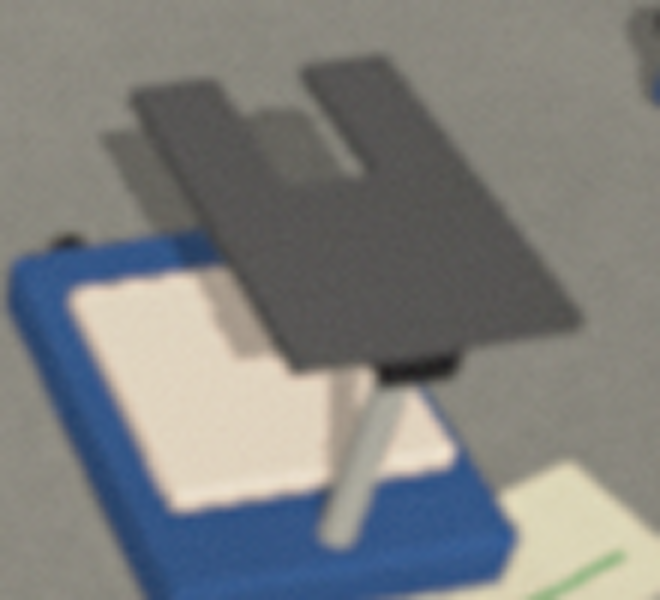

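```bash
python3 - <<'E'
from h import *
c=load("scene0.npz")
print("cam",-c["view"][:3,:3].T@c["view"][:3,3])
for n,p in dict(fl=(132,92),fr=(388,57),br=(582,318),bl=(293,362),sfl=(218,80),sfr=(303,70),sbl=(280,182),sbr=(365,177)).items():
    r=onplane(c,[(np.array(p)+.5)/6+[330,150]-.5],173)[0];print(n,np.round(r,1))
# depth plane yaw from top, plate mask
c=load("top0.npz");P=cloud(c);m=((P[...,2]>167)&(P[...,2]<180)&(P[...,1]>200));m[185:]=0
m=m.astype(np.uint8);print(cv2.minAreaRect(np.argwhere(m)[:,::-1].astype(np.float32)))
Q=P[m>0]
for r in range(96,182,7):
    u=np.nonzero(m[r])[0]
    if len(u):
        cuts=np.split(u,np.nonzero(np.diff(u)>1)[0]+1); print(r,[(np.round(P[r,k[0]][:2]).tolist(),np.round(P[r,k[-1]][:2]).tolist()) for k in cuts])
E
```

```text
cam [1106.85369018  -90.99097375  710.05058258]
fl [508.4 240.6 173. ]
fr [509.1 350.8 173. ]
br [661.5 348.9 173. ]
bl [660.4 239.4 173. ]
sfl [508.5 277.3 173. ]
sfr [509.7 313.4 173. ]
sbl [571.4 275.2 173. ]
sbr [575.5 308.1 173. ]
((124.53192901611328, 138.9625244140625), (60.755863189697266, 81.91507720947266), 1.7623909711837769)
103 [([650.0, 346.0], [651.0, 237.0])]
110 [([637.0, 347.0], [638.0, 237.0])]
117 [([623.0, 347.0], [625.0, 237.0])]
124 [([609.0, 346.0], [610.0, 340.0]), ([610.0, 335.0], [612.0, 237.0])]
131 [([596.0, 346.0], [598.0, 237.0])]
138 [([583.0, 348.0], [583.0, 237.0])]
145 [([569.0, 347.0], [571.0, 310.0]), ([570.0, 273.0], [570.0, 237.0])]
152 [([556.0, 347.0], [557.0, 311.0]), ([556.0, 272.0], [557.0, 238.0])]
159 [([543.0, 348.0], [544.0, 311.0]), ([542.0, 271.0], [544.0, 238.0])]
166 [([529.0, 348.0], [529.0, 311.0]), ([529.0, 273.0], [530.0, 237.0])]
173 [([516.0, 347.0], [517.0, 311.0]), ([516.0, 273.0], [516.0, 237.0])]
```

```bash
cat >> h.py <<'E'
from scipy.spatial.transform import Rotation as Ro
def go(x,y,z,yaw=None):
    from workcell import robot
    s=robot.get_state();R=Ro.from_euler("xyz",s["orientation"])
    d=R.inv().apply(np.array([x,y,z])-s["ee_pos"])/1000
    T=Ro.from_euler("xyz",[np.pi,0,s["orientation"][2] if yaw is None else yaw])
    print("t",round(s["time"],2),"at",s["ee_pos"].round(1),"rpy",s["orientation"].round(3),"F",s["ft_force"].round(1),"gap",round(s["finger_gap"],3),"j",s["joint_pos"].round(2))
    print("slide",d.round(4),"turn",(R.inv()*T).as_rotvec().round(4))
E
python3 -c "
from h import *
go(464.5,-58.2,404,0.47)"
```

```text
t 0.1 at [ 272.2 -534.6  404. ] rpy [-3.14  -0.     0.471] F [-0.6  0.7  0.6] gap 0.997 j [-1.32  0.1   0.1   1.56 -0.    1.35]
slide [ 0.3875 -0.3373  0.0005] turn [-0.0012 -0.0003  0.0008]
```

```bash
python3 -m jog '{"slide":[[0.03,-0.026,0],[0.07,-0.061,0],[0.11,-0.096,0],[0.15,-0.131,0],[0.19,-0.165,0],[0.23,-0.2,0],[0.27,-0.235,0],[0.29,-0.252,0]],"turn":[[0,0,0],[0,0,0],[0,0,0],[0,0,0],[0,0,0],[0,0,0],[0,0,0],[0,0,0]]}'; python3 -c "
from h import *
go(464.5,-58.2,404,0.47)"
```

```text
time: 1.1
ee_pos: [416.7, -176.2, 404.3]
orientation: [-3.14, -0.0, 0.473]
ft_force: [-0.2, -1.3, 0.3]
finger_gap: 0.999
t 1.1 at [ 416.7 -176.2  404.3] rpy [-3.14  -0.     0.473] F [-0.2 -1.3  0.3] gap 0.999 j [-0.69 -0.35 -0.32  1.6   0.    1.98]
slide [ 0.0962 -0.0833  0.0005] turn [-0.0014 -0.0004  0.0028]
```

```bash
python3 -m jog '{"slide":[[0.03,-0.026,0],[0.06,-0.052,0],[0.085,-0.073,0],[0.096,-0.083,0],[0.096,-0.083,0],[0.096,-0.083,0]],"turn":[[0,0,-0.13],[0,0,-0.26],[0,0,-0.39],[0,0,-0.5],[0,0,-0.53],[0,0,-0.53]]}'; python3 - <<'E'
from h import *
from workcell import optics
go(464.5,-58.2,290,1.0)
for n in("scene","top"):
    c=optics.camera(n); np.savez(n+"1.npz",**c)
    cv2.imwrite(f"pics/{n}1.png",c["img"][:,:,::-1])
E
```

```text
time: 1.85
ee_pos: [464.2, -59.0, 404.3]
orientation: [-3.14, -0.001, 1.001]
ft_force: [-0.2, -0.2, -0.6]
finger_gap: 1.002
t 1.85 at [464.2 -59.  404.3] rpy [-3.140e+00 -1.000e-03  1.001e+00] F [-0.2 -0.2 -0.6] gap 1.002 j [-0.41 -0.3  -0.28  1.59  0.    1.73]
slide [ 7.000e-04 -1.000e-04  1.143e-01] turn [-0.0013 -0.0008  0.001 ]
```

View pics/scene1.png

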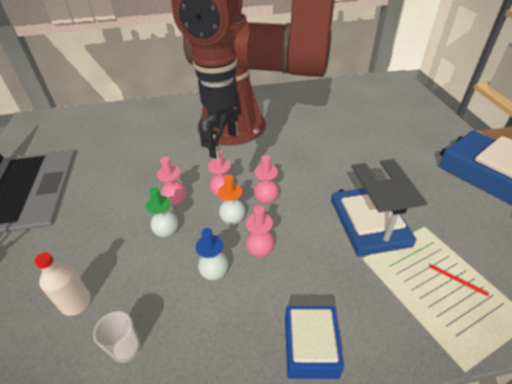

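View pics/top1.png

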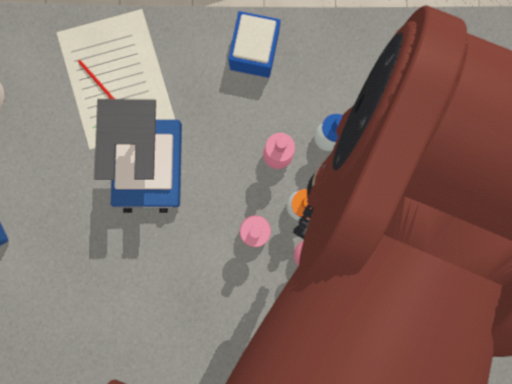

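The view shows orange at scene (231,190) with the open jaws at about (220,135), and in the top view the jaws straddle orange at (305,204). I'll check the fingertip projection and take a close crop.

```bash
python3 - <<'E'
from h import *
for n in("scene","top"):
    c=load(n+"1.npz");V=c["view"]
    for p in [(464.2,-59,404.3-160),(464.2,-59,150),(464.2,-59,101)]:
        q=V[:3,:3]@p+V[:3,3];a=q[:2]/q[2];a=a*(1+c["k1"]*(a@a));print(n,p,a*c["fx"]+[c["cx"],c["cy"]])
    x,y=(190,110) if n=="scene" else (270,165)
    cv2.imwrite(f"pics/c_{n}1.png",cv2.resize(c["img"][y:y+120,x:x+80,::-1],None,fx=5,fy=5,interpolation=cv2.INTER_CUBIC))
E
```

```text
scene (464.2, -59, 244.3) [223.54771294 146.13762943]
scene (464.2, -59, 150) [227.00274271 177.43925568]
scene (464.2, -59, 101) [228.6000474  191.89502555]
top (464.2, -59, 244.3) [316.86577464 197.75286519]
top (464.2, -59, 150) [308.78406074 201.12117357]
top (464.2, -59, 101) [305.36296399 202.54738319]
```

View pics/c_scene1.png

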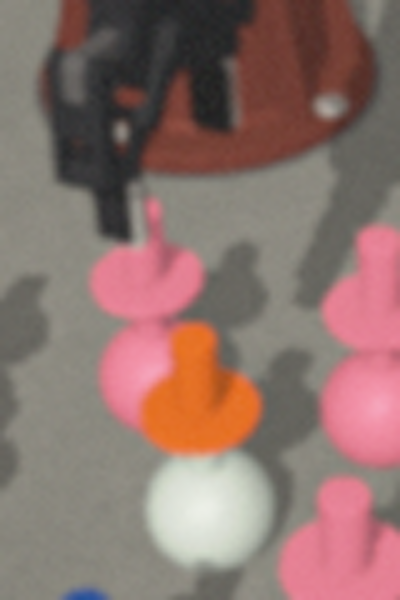

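Fingertips at scene (213,158) and (233,136) straddle the projected point (223,147). The stopper is at (229,176), so the choice is confirmed. I'll descend to just above grasp height and look again.

```bash
python3 -m jog '{"slide":[[0,0,0.02],[0,0,0.04],[0,0,0.06],[0,0,0.072],[0,0,0.08],[0,0,0.08]],"turn":[[0,0,0],[0,0,0],[0,0,0],[0,0,0],[0,0,0],[0,0,0]]}'; python3 - <<'E'
from h import *
from workcell import optics
go(464.5,-58.2,285,1.0)
for n in("scene","top"):
    c=optics.camera(n); np.savez(n+"2.npz",**c)
    x,y=(190,110) if n=="scene" else (270,165)
    cv2.imwrite(f"pics/c_{n}2.png",cv2.resize(c["img"][y:y+90,x:x+80,::-1],None,fx=6,fy=6,interpolation=cv2.INTER_CUBIC))
E
```

```text
time: 2.7
ee_pos: [464.1, -59.2, 324.1]
orientation: [-3.14, -0.001, 1.0]
ft_force: [0.8, -0.2, -0.3]
finger_gap: 0.999
t 2.7 at [464.1 -59.2 324.1] rpy [-3.14e+00 -1.00e-03  1.00e+00] F [ 0.8 -0.2 -0.3] gap 0.999 j [-0.41 -0.31 -0.43  1.44  0.    1.73]
slide [ 0.001  -0.0001  0.0391] turn [-0.0016 -0.0009  0.    ]
```

View pics/c_scene2.png

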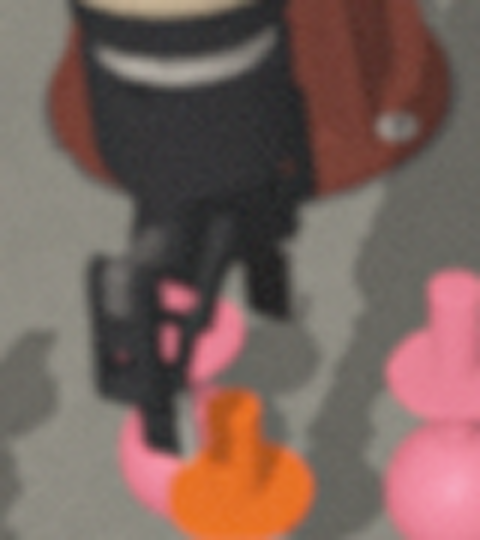

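View pics/c_top2.png

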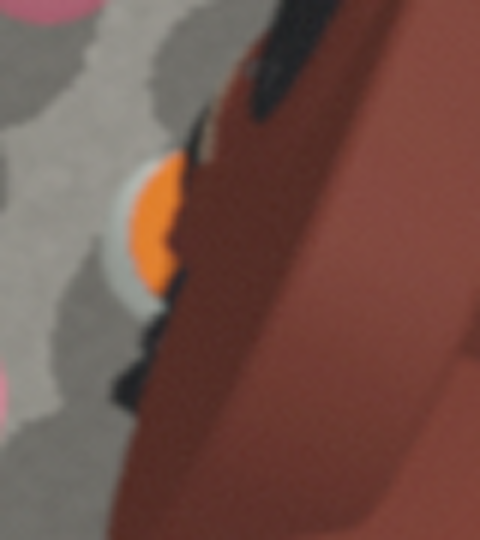

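```bash
python3 - <<'E'
from h import *
for n in("scene","top"):
    c=load(n+"0.npz");P=cloud(c);hsv=cv2.cvtColor(c["img"],cv2.COLOR_RGB2HSV)
    m=cv2.inRange(hsv,(5,150,120),(18,255,255));k,l,s,ce=cv2.connectedComponentsWithStats(m);i=1+np.argmax(s[1:,4]);m=l==i
    x,y,w,h=s[i,:4]; print(n,s[i])
    C=onplane(c,[(x-.5,y+h/2),(x+w-.5,y+h/2),(x+w/2,y+h-.5),(x+w/2,y-.5)],104);print("collar L,R,B,T on z104",C.round(1)[:,:2].tolist())
    t=m&(P[...,2]>145); v,u=np.nonzero(t);print("top px",u.min(),u.max(),v.min(),v.max(),onplane(c,[(u.mean(),v.mean())],150).round(1))
    # stopper columns mid
    st=m&(P[...,2]>112);v,u=np.nonzero(st);print("stopper rows:",[(r,u[v==r].min(),u[v==r].max()) for r in np.unique(v)][:14])
E
```

```text
scene [218 175  24  25 393]
collar L,R,B,T on z104 [[445.2, -85.1], [458.1, -24.7], [495.2, -59.2], [401.3, -47.1]]
top px 224 232 175 181 [[467.4 -56.5 150. ]]
stopper rows: [(np.int64(175), np.int64(226), np.int64(231)), (np.int64(176), np.int64(225), np.int64(232)), (np.int64(177), np.int64(224), np.int64(232)), (np.int64(178), np.int64(224), np.int64(232)), (np.int64(179), np.int64(224), np.int64(232)), (np.int64(180), np.int64(224), np.int64(232)), (np.int64(181), np.int64(225), np.int64(232)), (np.int64(182), np.int64(225), np.int64(232)), (np.int64(183), np.int64(225), np.int64(233)), (np.int64(184), np.int64(225), np.int64(233)), (np.int64(185), np.int64(225), np.int64(233)), (np.int64(186), np.int64(225), np.int64(233)), (np.int64(187), np.int64(225), np.int64(233)), (np.int64(188), np.int64(225), np.int64(233))]
top [292 189  29  30 657]
collar L,R,B,T on z104 [[461.1, -29.9], [461.0, -89.9], [431.1, -60.5], [493.2, -61.4]]
top px 303 314 197 208 [[461.9 -58.6 150. ]]
stopper rows: [(np.int64(197), np.int64(306), np.int64(311)), (np.int64(198), np.int64(304), np.int64(313)), (np.int64(199), np.int64(303), np.int64(313)), (np.int64(200), np.int64(302), np.int64(314)), (np.int64(201), np.int64(301), np.int64(314)), (np.int64(202), np.int64(301), np.int64(314)), (np.int64(203), np.int64(301), np.int64(314)), (np.int64(204), np.int64(301), np.int64(314)), (np.int64(205), np.int64(301), np.int64(314)), (np.int64(206), np.int64(302), np.int64(313)), (np.int64(207), np.int64(302), np.int64(312)), (np.int64(208), np.int64(304), np.int64(310))]
```

Refined, the stopper is at top px (308.5,202.5), giving (462,-59), and scene px (228,178), giving (465,-57). The mean is (463.5,-58), within 1 mm of the current position. I'll descend to grasp height.

```bash
python3 -m jog '{"slide":[[0,0,0.015],[0,0,0.03],[0,0,0.041],[0,0,0.041],[0,0,0.041]],"turn":[[0,0,0],[0,0,0],[0,0,0],[0,0,0],[0,0,0]]}'; python3 - <<'E'
from h import *
from workcell import optics
go(464.5,-58.2,285,1.0)
for n in("scene",):
    c=optics.camera(n); np.savez(n+"3.npz",**c)
    x,y=(190,110) if n=="scene" else (270,165)
    cv2.imwrite(f"pics/c_{n}3.png",cv2.resize(c["img"][y:y+110,x:x+90,::-1],None,fx=5,fy=5,interpolation=cv2.INTER_CUBIC))
E
```

```text
time: 3.42
ee_pos: [464.4, -59.2, 284.1]
orientation: [-3.141, -0.001, 1.0]
ft_force: [-0.2, 0.4, 0.7]
finger_gap: 0.994
t 3.42 at [464.4 -59.2 284.1] rpy [-3.141e+00 -1.000e-03  1.000e+00] F [-0.2  0.4  0.7] gap 0.994 j [-0.41 -0.3  -0.5   1.37  0.    1.73]
slide [ 0.0009 -0.0005 -0.0009] turn [-0.0001 -0.0011  0.0002]
```

View pics/c_scene3.png

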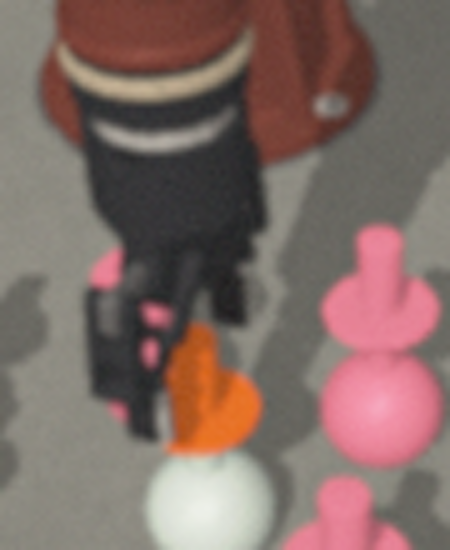

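The stopper stands between the fingertips, at crop (150,440) and (232,325). I'll close partway and check the centring.

```bash
python3 -m jog '{"slide":[[0,0,0],[0,0,0],[0,0,0],[0,0,0]],"turn":[[0,0,0],[0,0,0],[0,0,0],[0,0,0]]}' 0.044; python3 - <<'E'
from h import *
from workcell import optics
go(464.5,-58.2,285,1.0)
for n in("scene",):
    c=optics.camera(n); np.savez(n+"4.npz",**c)
    x,y=(200,150)
    cv2.imwrite(f"pics/c_{n}4.png",cv2.resize(c["img"][y:y+60,x:x+60,::-1],None,fx=8,fy=8,interpolation=cv2.INTER_CUBIC))
E
```

```text
time: 3.98
ee_pos: [464.5, -59.2, 284.4]
orientation: [3.141, -0.001, 1.0]
ft_force: [0.2, -0.2, 0.1]
finger_gap: 0.515
t 3.98 at [464.5 -59.2 284.4] rpy [ 3.141e+00 -1.000e-03  1.000e+00] F [ 0.2 -0.2  0.1] gap 0.515 j [-0.41 -0.3  -0.5   1.37  0.    1.73]
slide [ 0.0009 -0.0006 -0.0006] turn [ 0.0003 -0.0012  0.0002]
```

View pics/c_scene4.png

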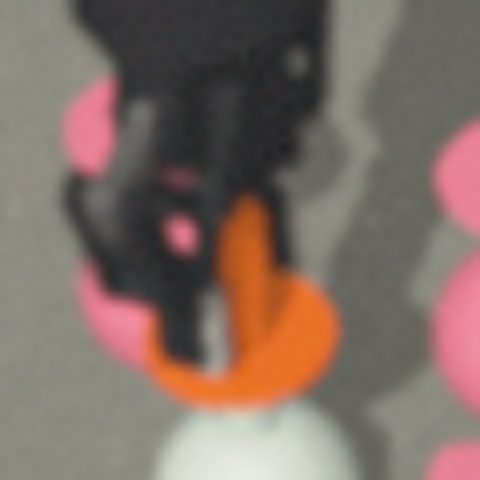

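```bash
python3 -m jog '{"slide":[[0,0,0],[0,0,0],[0,0,0],[0,0,0],[0,0,0],[0,0,0]],"turn":[[0,0,0],[0,0,0],[0,0,0],[0,0,0],[0,0,0],[0,0,0]]}' 0.0; python3 - <<'E'
from h import *
from workcell import optics
go(464.5,-58.2,285,1.0)
for n in("scene",):
    c=optics.camera(n); np.savez(n+"5.npz",**c)
    x,y=(200,150)
    cv2.imwrite(f"pics/c_{n}5.png",cv2.resize(c["img"][y:y+80,x:x+60,::-1],None,fx=7,fy=7,interpolation=cv2.INTER_CUBIC))
E
```

```text
time: 4.78
ee_pos: [464.5, -59.2, 284.5]
orientation: [3.141, -0.001, 1.0]
ft_force: [-2.6, 0.8, 3.4]
finger_gap: 0.261
t 4.78 at [464.5 -59.2 284.5] rpy [ 3.141e+00 -1.000e-03  1.000e+00] F [-2.6  0.8  3.4] gap 0.261 j [-0.41 -0.3  -0.5   1.37  0.    1.73]
slide [ 0.0009 -0.0005 -0.0005] turn [ 0.0002 -0.0012  0.0002]
```

View pics/c_scene5.png

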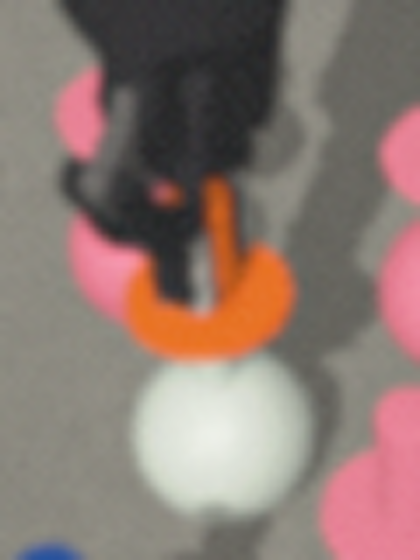

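Gap is 0.26 (about 22 mm), so the stopper is gripped and the flask looks upright. Lifting.

```bash
python3 -m jog '{"slide":[[0,0,-0.008],[0,0,-0.025],[0,0,-0.05],[0,0,-0.075],[0,0,-0.1],[0,0,-0.125],[0,0,-0.15],[0,0,-0.165]],"turn":[[0,0,0],[0,0,0],[0,0,0],[0,0,0],[0,0,0],[0,0,0],[0,0,0],[0,0,0]]}'; python3 - <<'E'
from h import *
from workcell import optics
go(440,293,450,1.0)
for n in("scene",):
    c=optics.camera(n); np.savez(n+"6.npz",**c)
    cv2.imwrite(f"pics/{n}6.png",c["img"][:,:,::-1])
E
```

```text
time: 5.82
ee_pos: [464.4, -59.4, 451.7]
orientation: [3.139, -0.002, 1.0]
ft_force: [0.4, 0.5, -1.8]
finger_gap: 0.268
t 5.83 at [464.4 -59.4 451.7] rpy [ 3.139e+00 -2.000e-03  1.000e+00] F [ 0.4  0.5 -1.8] gap 0.268 j [-0.41 -0.28 -0.18  1.67  0.    1.73]
slide [ 0.2834 -0.2109  0.0016] turn [ 0.0025 -0.0015  0.0002]
```

View pics/scene6.png

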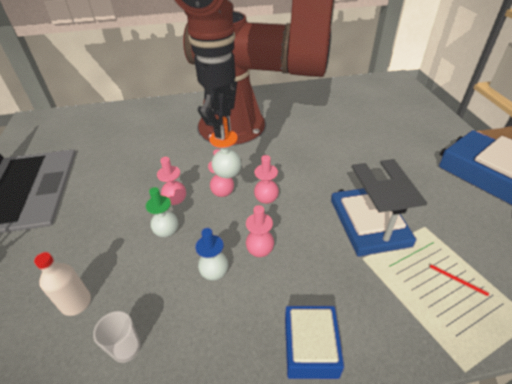

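Lifted and held upright: collar at (223,139), bulb at (226,163). Now carry it to in front of the fork.

```bash
python3 -m jog '{"slide":[[0.012,-0.009,0],[0.035,-0.026,0],[0.065,-0.048,0],[0.095,-0.071,0],[0.125,-0.093,0],[0.155,-0.115,0],[0.18,-0.134,0],[0.195,-0.145,0]],"turn":[[0,0,0],[0,0,0],[0,0,0],[0,0,0],[0,0,0],[0,0,0],[0,0,0],[0,0,0]]}'; python3 -c "
from h import *
go(440,293,450,1.0)"
```

```text
time: 6.88
ee_pos: [446.8, 185.2, 451.8]
orientation: [3.139, -0.001, 1.002]
ft_force: [-0.3, -0.9, -1.7]
finger_gap: 0.265
t 6.88 at [446.8 185.2 451.8] rpy [ 3.139e+00 -1.000e-03  1.002e+00] F [-0.3 -0.9 -1.7] gap 0.265 j [ 0.12 -0.24 -0.14  1.66 -0.    2.26]
slide [ 0.0872 -0.0638  0.0017] turn [ 0.0026 -0.0011  0.002 ]
```

```bash
python3 -m jog '{"slide":[[0.012,-0.009,0],[0.035,-0.026,0],[0.06,-0.044,0],[0.08,-0.058,0],[0.087,-0.064,0.005],[0.087,-0.064,0.02],[0.087,-0.064,0.03],[0.087,-0.064,0.03]],"turn":[[0,0,0],[0,0,0],[0,0,0],[0,0,0],[0,0,0],[0,0,0],[0,0,0],[0,0,0]]}'; python3 - <<'E'
from h import *
from workcell import optics
go(440,293,372,1.0)
for n in("scene","top"):
    c=optics.camera(n); np.savez(n+"7.npz",**c)
    cv2.imwrite(f"pics/{n}7.png",c["img"][:,:,::-1])
E
```

```text
time: 7.88
ee_pos: [439.7, 292.2, 420.3]
orientation: [3.14, 0.001, 1.001]
ft_force: [0.4, 0.2, -1.3]
finger_gap: 0.269
t 7.88 at [439.7 292.2 420.3] rpy [3.140e+00 1.000e-03 1.001e+00] F [ 0.4  0.2 -1.3] gap 0.269 j [ 0.34 -0.11 -0.09  1.59 -0.    2.48]
slide [ 0.0009 -0.0003  0.0483] turn [0.0014 0.0006 0.0009]
```

View pics/scene7.png

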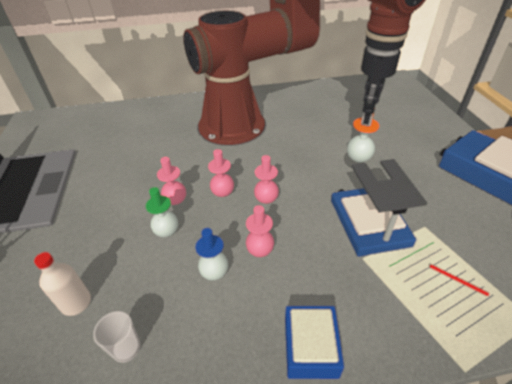

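View pics/top7.png

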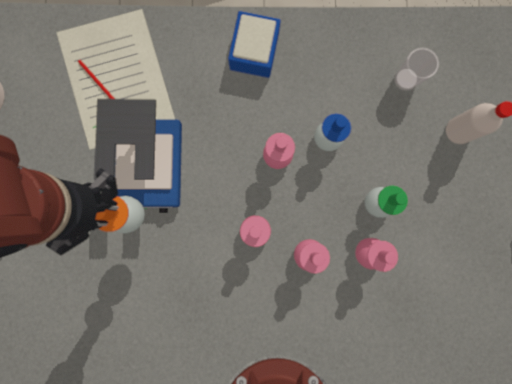

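Flask is in front of the slot: collar at scene (366,125), top (116,215). Lower to insertion height and measure against the slot.

```bash
python3 -m jog '{"slide":[[0.001,0,0.008],[0.001,0,0.02],[0.001,0,0.034],[0.001,0,0.044],[0.001,0,0.048],[0.001,0,0.048]],"turn":[[0,0,0],[0,0,0],[0,0,0],[0,0,0],[0,0,0],[0,0,0]]}'; python3 - <<'E'
from h import *
from workcell import optics
go(562,293,372,1.0)
for n in("scene","top"):
    c=optics.camera(n); np.savez(n+"8.npz",**c);V=c["view"]
    hsv=cv2.cvtColor(c["img"],cv2.COLOR_RGB2HSV)
    m=cv2.inRange(hsv,(5,150,110),(18,255,255));k,l,s,ce=cv2.connectedComponentsWithStats(m);i=1+np.argmax(s[1:,4]);print(n,s[i],ce[i])
    for p in [(439.7,293,185+6),(439.7,293,185),(439.7,293,120)]:
        q=V[:3,:3]@p+V[:3,3];a=q[:2]/q[2];a=a*(1+c["k1"]*(a@a));print(n,p,(a*c["fx"]+[c["cx"],c["cy"]]).round(1))
    x,y=(310,90) if n=="scene" else (60,90)
    cv2.imwrite(f"pics/c_{n}8.png",cv2.resize(c["img"][y:y+140,x:x+130,::-1],None,fx=4.2,fy=4.2,interpolation=cv2.INTER_CUBIC))
E
```

```text
time: 8.72
ee_pos: [440.5, 293.2, 373.6]
orientation: [3.139, -0.001, 1.001]
ft_force: [-0.4, -0.0, -1.4]
finger_gap: 0.264
t 8.72 at [440.5 293.2 373.6] rpy [ 3.139e+00 -1.000e-03  1.001e+00] F [-0.4 -0.  -1.4] gap 0.264 j [ 0.34 -0.12 -0.18  1.51 -0.    2.48]
slide [0.0653 0.1024 0.0019] turn [ 0.0024 -0.0008  0.0011]
scene [351 134  25  15 210] [362.5047619  141.97619048]
scene (439.7, 293, 191) [362.1 139.9]
scene (439.7, 293, 185) [361.6 141.8]
scene (439.7, 293, 120) [357.2 161.7]
top [109 198  27  32 476] [123.90336134 216.10504202]
top (439.7, 293, 191) [118.2 213.6]
top (439.7, 293, 185) [119.5 213.7]
top (439.7, 293, 120) [131.3 214.5]
```

View pics/c_scene8.png

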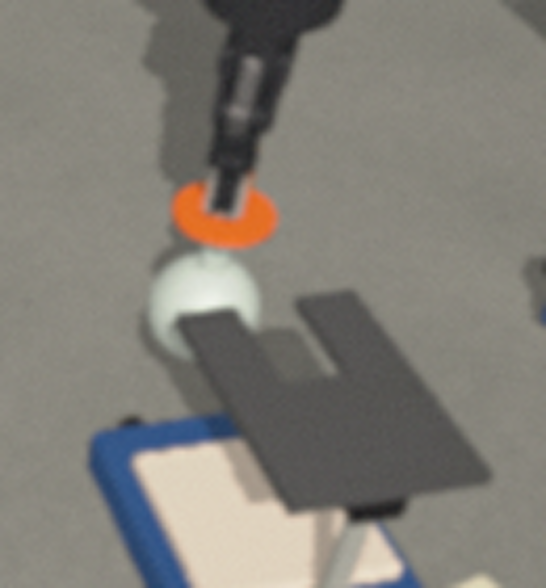

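View pics/c_top8.png

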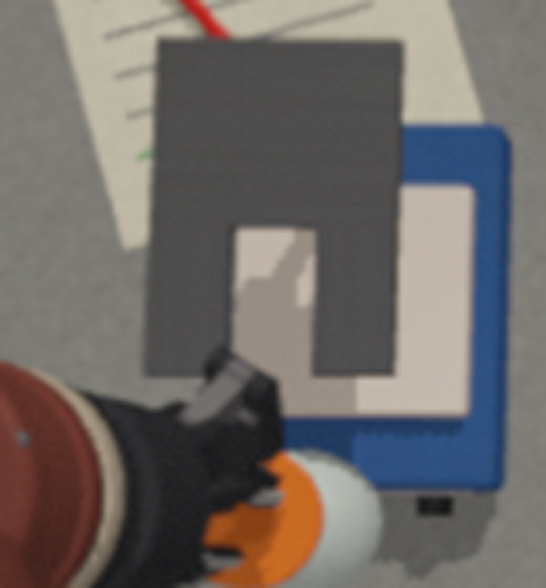

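Collar and bulb match projection within about 1.3 px, and the flask sits on the slot midline within about 2 mm. Sliding in, in two stages.

```bash
python3 -m jog '{"slide":[[0.004,0.0063,0],[0.010,0.0156,0],[0.018,0.028,0],[0.026,0.0405,0],[0.034,0.053,0],[0.040,0.0625,0],[0.043,0.067,0],[0.043,0.067,0]],"turn":[[0,0,0],[0,0,0],[0,0,0],[0,0,0],[0,0,0],[0,0,0],[0,0,0],[0,0,0]]}'; python3 - <<'E'
from h import *
from workcell import optics
go(561,293,372,1.0)
for n in("scene","top"):
    c=optics.camera(n); np.savez(n+"9.npz",**c)
    x,y=(310,90) if n=="scene" else (60,90)
    cv2.imwrite(f"pics/c_{n}9.png",cv2.resize(c["img"][y:y+140,x:x+130,::-1],None,fx=4.2,fy=4.2,interpolation=cv2.INTER_CUBIC))
E
```

```text
time: 9.82
ee_pos: [520.5, 293.3, 374.3]
orientation: [3.139, -0.001, 1.001]
ft_force: [-1.0, -1.1, -1.3]
finger_gap: 0.264
t 9.82 at [520.5 293.3 374.3] rpy [ 3.139e+00 -1.000e-03  1.001e+00] F [-1.  -1.1 -1.3] gap 0.264 j [ 0.29  0.09  0.03  1.51 -0.    2.44]
slide [0.0216 0.0342 0.0024] turn [ 0.0027 -0.0013  0.0009]
```

View pics/c_scene9.png

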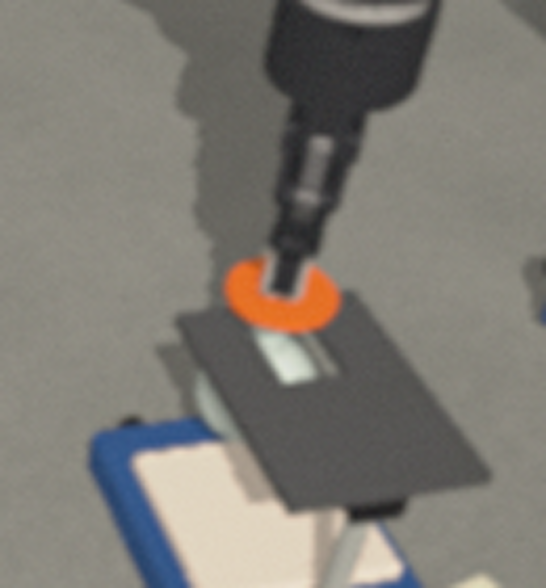

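View pics/c_top9.png

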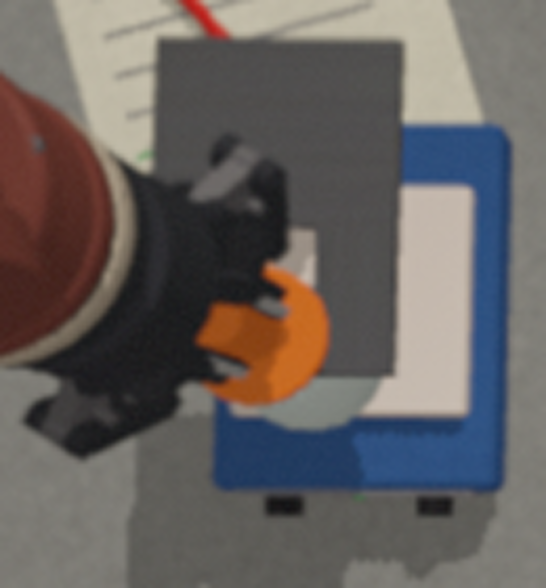

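Neck is in the slot: collar at scene crop (283,295) above the plate, bulb below it, no contact force. Finish the insertion.

```bash
python3 -m jog '{"slide":[[0.003,0.0048,0],[0.008,0.0126,0],[0.014,0.022,0],[0.019,0.030,0],[0.0216,0.034,0],[0.0216,0.034,0]],"turn":[[0,0,0],[0,0,0],[0,0,0],[0,0,0],[0,0,0],[0,0,0]]}'; python3 - <<'E'
from h import *
from workcell import optics
go(561,293,360,1.0)
for n in("scene","top"):
    c=optics.camera(n); np.savez(n+"10.npz",**c)
    x,y=(310,90) if n=="scene" else (60,90)
    cv2.imwrite(f"pics/c_{n}10.png",cv2.resize(c["img"][y:y+140,x:x+130,::-1],None,fx=4.2,fy=4.2,interpolation=cv2.INTER_CUBIC))
E
```

```text
time: 10.68
ee_pos: [560.6, 293.2, 374.4]
orientation: [3.139, -0.001, 1.001]
ft_force: [-0.6, 0.1, -0.6]
finger_gap: 0.263
t 10.68 at [560.6 293.2 374.4] rpy [ 3.139e+00 -1.000e-03  1.001e+00] F [-0.6  0.1 -0.6] gap 0.263 j [ 0.28  0.2   0.15  1.52 -0.    2.42]
slide [-0.      0.0004  0.0144] turn [ 0.0026 -0.0012  0.0011]
```

View pics/c_scene10.png

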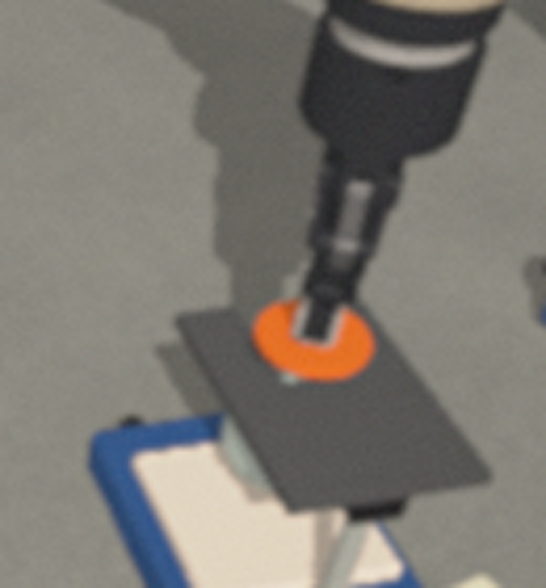

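View pics/c_top10.png

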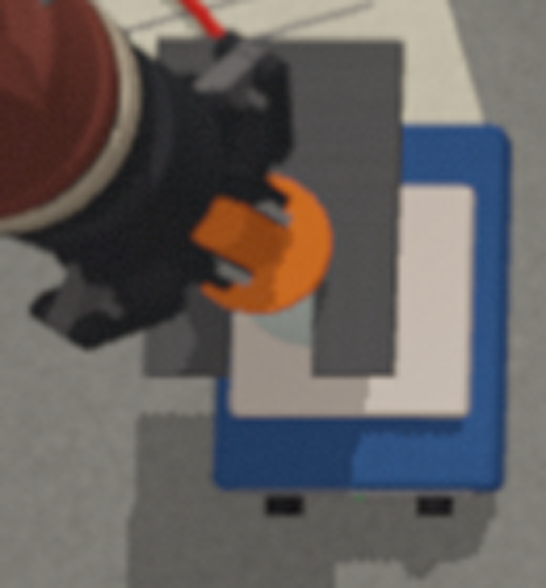

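At the back of the slot with no contact. Lower gently, watching the force.

```bash
python3 -m jog '{"slide":[[0,0,0.003],[0,0,0.006],[0,0,0.009],[0,0,0.011],[0,0,0.012],[0,0,0.012]],"turn":[[0,0,0],[0,0,0],[0,0,0],[0,0,0],[0,0,0],[0,0,0]]}'; python3 -c "
from h import *
c=load('top10.npz');print(onplane(c,[(122.6,147.6)],195))
go(561,293,359,1.0)"
```

```text
time: 11.52
ee_pos: [560.3, 293.3, 362.5]
orientation: [3.139, -0.001, 1.001]
ft_force: [0.9, -0.1, -1.5]
finger_gap: 0.268
[[560.04569192 287.81355903 195.        ]]
t 11.53 at [560.3 293.3 362.5] rpy [ 3.139e+00 -1.000e-03  1.001e+00] F [ 0.9 -0.1 -1.5] gap 0.268 j [ 0.28  0.2   0.12  1.49 -0.    2.42]
slide [0.0002 0.0008 0.0035] turn [ 0.0026 -0.0012  0.0014]
```

```bash
python3 -m jog '{"slide":[[0,0,0.001],[0,0,0.002],[0,0,0.003],[0,0,0.003]],"turn":[[0,0,0],[0,0,0],[0,0,0],[0,0,0]]}'; python3 - <<'E'
from h import *
from workcell import optics
go(561,293,359,1.0)
for n in("scene","top"):
    c=optics.camera(n); np.savez(n+"11.npz",**c)
    P=cloud(c);m=cv2.inRange(cv2.cvtColor(c["img"],cv2.COLOR_RGB2HSV),(5,150,110),(18,255,255))
    q=P[(m>0)&(P[...,1]>200)];q=q[(q[:,2]>150)&(q[:,2]<192)];print(n,"collar z",np.median(q[:,2]))
E
```

```text
time: 12.02
ee_pos: [560.3, 293.3, 359.5]
orientation: [3.139, -0.001, 1.001]
ft_force: [-0.6, -0.1, -1.4]
finger_gap: 0.263
t 12.03 at [560.3 293.3 359.5] rpy [ 3.139e+00 -1.000e-03  1.001e+00] F [-0.6 -0.1 -1.4] gap 0.263 j [ 0.28  0.2   0.12  1.49 -0.    2.42]
slide [0.0002 0.0008 0.0005] turn [ 0.0027 -0.0013  0.0013]
scene collar z 178.92442202350162
top collar z 179.9319943378312
```

```bash
python3 -m jog '{"slide":[[0,0,0.001],[0,0,0.0015],[0,0,0.0015]],"turn":[[0,0,0],[0,0,0],[0,0,0]]}'; python3 -m jog '{"slide":[[0,0,0.001],[0,0,0.001]],"turn":[[0,0,0],[0,0,0]]}'
```

```text
time: 12.5
ee_pos: [560.1, 293.3, 359.4]
orientation: [3.138, -0.002, 1.001]
ft_force: [-3.4, -0.7, 7.7]
finger_gap: 0.261
time: 12.75
ee_pos: [560.1, 293.4, 359.4]
orientation: [3.137, -0.003, 1.002]
ft_force: [-4.9, -1.2, 6.5]
finger_gap: 0.268
```

Contact: about 8 N upward, so the collar rests on the plate. Release.

```bash
python3 -m jog '{"slide":[[0,0,0],[0,0,0],[0,0,0],[0,0,0],[0,0,0]],"turn":[[0,0,0],[0,0,0],[0,0,0],[0,0,0],[0,0,0]]}' 0.065; python3 - <<'E'
from h import *
from workcell import optics
go(561,293,460,1.0)
for n in("scene",):
    c=optics.camera(n); np.savez(n+"12.npz",**c)
    x,y=(310,90) if n=="scene" else (60,90)
    cv2.imwrite(f"pics/c_{n}12.png",cv2.resize(c["img"][y:y+140,x:x+130,::-1],None,fx=4.2,fy=4.2,interpolation=cv2.INTER_CUBIC))
E
```

```text
time: 13.38
ee_pos: [560.1, 293.3, 359.3]
orientation: [3.137, -0.003, 1.001]
ft_force: [-1.1, 0.5, -0.2]
finger_gap: 0.761
t 13.38 at [560.1 293.3 359.3] rpy [ 3.137e+00 -3.000e-03  1.001e+00] F [-1.1  0.5 -0.2] gap 0.761 j [ 0.28  0.19  0.11  1.49 -0.    2.42]
slide [ 0.0005  0.0014 -0.1007] turn [ 0.0041 -0.0026  0.0015]
```

View pics/c_scene12.png

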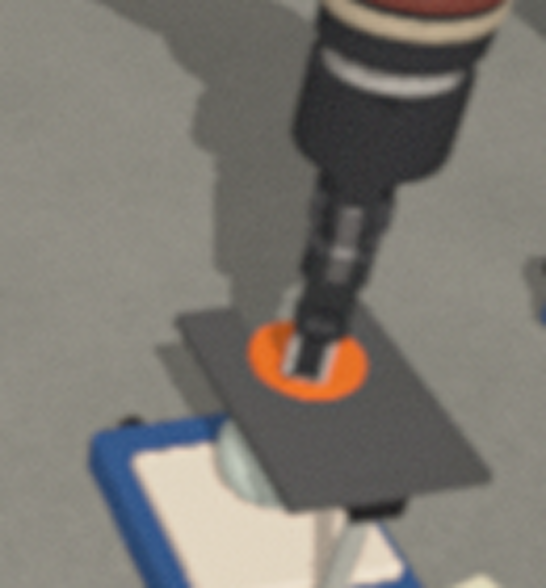

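Collar sits flat on the plate at crop (308,362). Retreat straight up slowly, then away.

```bash
python3 -m jog '{"slide":[[0,0,-0.005],[0,0,-0.012],[0,0,-0.022],[0,0,-0.035],[0,0,-0.05],[0,0,-0.07],[0,0,-0.085],[0,0,-0.09]],"turn":[[0,0,0],[0,0,0],[0,0,0],[0,0,0],[0,0,0],[0,0,0],[0,0,0],[0,0,0]]}'; python3 -c "
from h import *
go(470,200,460,1.0)"
```

```text
time: 14.42
ee_pos: [559.8, 293.4, 450.8]
orientation: [3.136, -0.004, 1.001]
ft_force: [0.3, -0.2, -0.6]
finger_gap: 0.762
t 14.43 at [559.8 293.4 450.8] rpy [ 3.136 -0.004  1.001] F [ 0.3 -0.2 -0.6] gap 0.762 j [ 0.28  0.22  0.31  1.65 -0.    2.42]
slide [-0.127  -0.0252 -0.0098] turn [ 0.0053 -0.004   0.0015]
```

```bash
python3 -m jog '{"slide":[[-0.015,-0.003,0],[-0.045,-0.009,0],[-0.075,-0.015,0],[-0.105,-0.021,0],[-0.125,-0.025,0],[-0.127,-0.025,0]],"turn":[[0,0,0],[0,0,0],[0,0,0],[0,0,0],[0,0,0],[0,0,0]]}'; python3 - <<'E'
from h import *
from workcell import optics
go(470,200,460,1.0)
cfg={"orange":((5,150,110),(18,255,255)),"green":((50,120,50),(80,255,255)),"blue":((105,150,80),(125,255,255))}
for n in("scene","top"):
    c=optics.camera(n); np.savez(n+"13.npz",**c);P=cloud(c);hsv=cv2.cvtColor(c["img"],cv2.COLOR_RGB2HSV)
    cv2.imwrite(f"pics/{n}13.png",c["img"][:,:,::-1])
    for k,(lo,hi) in cfg.items():
        m=cv2.inRange(hsv,lo,hi)>0
        zt=215 if k=="orange" else 140
        t=m&(P[...,2]>zt)
        if t.any():
            v,u=np.nonzero(t);print(n,k,"top",onplane(c,[(u.mean(),v.mean())],zt+10).round(1),"z",np.median(P[t][:,2]).round(1))
        if k=="orange":
            t=m&(P[...,2]>170)&(P[...,2]<190)&(P[...,1]>200);q=P[t];print("collar",q.min(0).round(),q.max(0).round(),"z",np.median(q[:,2]))
E
```

```text
time: 15.18
ee_pos: [469.8, 199.4, 450.3]
orientation: [3.136, -0.004, 1.001]
ft_force: [0.5, -0.0, -1.0]
finger_gap: 0.759
t 15.18 at [469.8 199.4 450.3] rpy [ 3.136 -0.004  1.001] F [ 0.5 -0.  -1. ] gap 0.759 j [ 0.14 -0.16 -0.08  1.64 -0.    2.29]
slide [ 0.0006 -0.0001 -0.0097] turn [ 0.0054 -0.0041  0.0007]
scene orange top [[568.1 290.5 225. ]] z 224.2
collar [511. 264. 172.] [593. 326. 190.] z 179.0084104140144
scene green top [[ 478.5 -234.4  150. ]] z 149.2
scene blue top [[ 631.2 -122.   150. ]] z 149.3
top orange top [[566.2 274.  225. ]] z 505.7
collar [557. 261. 173.] [593. 303. 183.] z 179.55174779980473
top green top [[ 469.4 -236.8  150. ]] z 150.5
top blue top [[ 621.3 -125.1  150. ]] z 150.1
```

View pics/scene13.png

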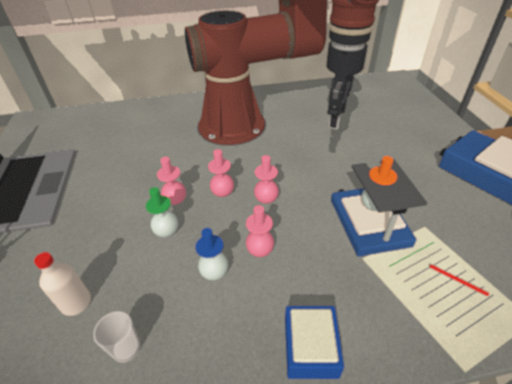

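View pics/top13.png

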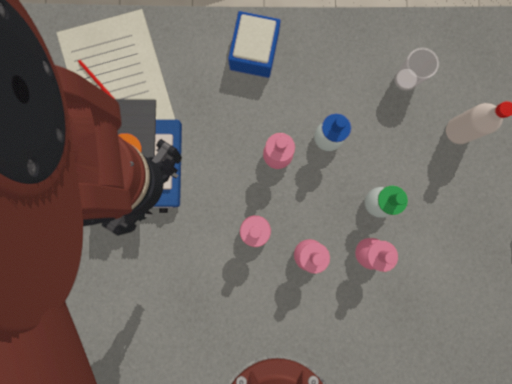

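Flask hangs in the fork at scene (385,172). I'll clear the top view to verify centring and tilt.

```bash
python3 -c "
from h import *
go(440,-100,450)"; python3 -m jog '{"slide":[[-0.02,0.01,0],[-0.05,0.025,0],[-0.08,0.045,0],[-0.11,0.065,0],[-0.14,0.08,0],[-0.165,0.095,0],[-0.19,0.105,0],[-0.2,0.11,0]],"turn":[[0,0,0],[0,0,0],[0,0,0],[0,0,0],[0,0,0],[0,0,0],[0,0,0],[0,0,0]]}'; python3 - <<'E'
from h import *
from workcell import optics
for n in("scene","top"):
    c=optics.camera(n); np.savez(n+"14.npz",**c)
    x,y=(330,140) if n=="scene" else (70,90)
    cv2.imwrite(f"pics/c_{n}14.png",cv2.resize(c["img"][y:y+110,x:x+110,::-1],None,fx=5,fy=5,interpolation=cv2.INTER_CUBIC))
E
```

```text
t 15.28 at [470.5 200.  450.1] rpy [ 3.136 -0.004  1.001] F [ 0.1  0.3 -0.5] gap 0.762 j [ 0.15 -0.16 -0.08  1.64 -0.    2.29]
slide [-0.2691  0.1361 -0.0003] turn [ 0.0053 -0.0042 -0.    ]
time: 16.27
ee_pos: [455.7, -28.7, 449.7]
orientation: [3.137, -0.004, 1.0]
ft_force: [-0.2, 0.2, -0.7]
finger_gap: 0.759
```

View pics/c_scene14.png

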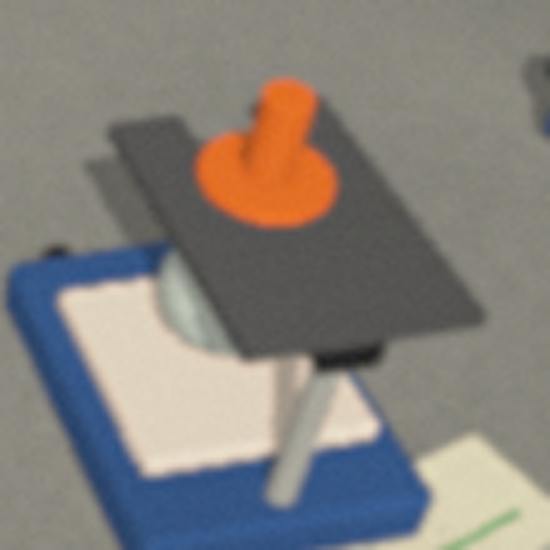

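View pics/c_top14.png

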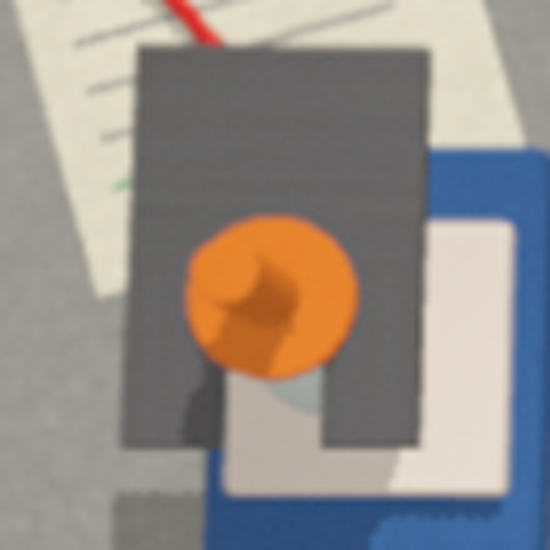

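```bash
python3 - <<'E'
from h import *
for n,o,st,co in(("top",(70,90),(228,275),(272,297)),("scene",(330,140),(290,96),(268,179))):
    c=load(n+"14.npz");g=lambda p:[(np.array(p)+.5)/5+o-.5]
    print(n,onplane(c,g(st),225).round(1),onplane(c,g(co),179).round(1))
from workcell import robot
s=robot.get_state();print(s["time"],s["joint_velocities"].round(3))
E
```

```text
top [[559.1 290.  225. ]] [[560.7 290.9 179. ]]
scene [[562.9 294.2 225. ]] [[566.1 293.3 179. ]]
16.375 [ 0.027 -0.004 -0.003  0.003  0.008  0.021]
```

Both views put the axis at about (561,292) against home at (562,293), with tilt of about 2–4° or less. Blue and green have not moved. Handing in after a short pause for the arm to settle.

```bash
python3 -m jog '{"slide":[[0,0,0],[0,0,0],[0,0,0]],"turn":[[0,0,0],[0,0,0],[0,0,0]]}'; python3 -c "
from workcell import ticket
print(ticket.sign_off())"
```

```text
time: 16.75
ee_pos: [455.7, -27.7, 449.7]
orientation: [3.137, -0.004, 1.001]
ft_force: [0.9, -0.6, -0.2]
finger_gap: 0.758
the job is handed in; nothing more can be done
None
```

The orange-collared flask hangs by its collar in the fork over the blue stirrer. I gripped it by the stopper, carried it upright over the other flasks, slid it into the slot from the front, lowered it until the plate took the weight, and released it. The job was handed in at 16.75 s of the 45 s allowed; no verdict was reported.

Last checks:
- **Position:** both cameras put the flask within about 5 mm of the home point, against a 20 mm limit.
- **Height:** the collar's top is at about 179 mm, which is where it should be when resting on the plate.
- **Tilt:** at most about 4°, against a 10° limit.
- **Other flasks:** blue and green stopper tops read within about 3 mm of their start positions.
- **Robot:** the arm stood clear with the gripper open, touching nothing. The largest contact force I saw was about 8 N.

The two cameras disagreed with each other by 2–5 mm throughout, so I averaged them. One early stopper reading from the top camera, (566, 274), was spoiled by the arm in view. I repeated it with the arm out of the way.

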